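# Index the sample carousel to the pick-up pointer

### The arm

A 7-joint arm with a two-finger parallel gripper is mounted at the origin on the work surface. World frame = base frame: x ahead of the robot, y to its left, z up, the work surface at z = 0. Lengths are in m, angles in rad, forces in N, time in s.
With the tool pointing down it reaches from about 0.35 to 0.9 m from the base axis. Payload 19.9 kg.
Tool frame: the origin (TCP) lies between the finger pads; the fingertips stand 19 mm ahead of it and the grasp point (between the pads) is the TCP; z points along the fingers, y is the direction in which the jaws open and shut (so a half turn about z gives the same grasp; the last joint's range is limited). The gripper opens to 94 mm and grips with 3 to 60 N. Pads are 16 mm wide; open, the fingers measure 119 mm over their backs; the gripper's body (75 mm by 177 mm) begins 78 mm behind the grasp point.
Start: joints at [1.228, 0.417, -0.01, 1.614, 0.005, 1.111, -0.053], TCP at [0.185, -0.597, 0.224] pointing down, gripper open.
Joint ranges: [-2.81, 2.81], [-0.39, 2.02], [-1.27, 1.25], [0.06, 2.57], [-1.19, 4.33], [0.19, 2], [-2.82, 2.82]. Speed limits (rad/s): [1.89, 1.89, 2.39, 2.39, 3.01, 3.01, 3.01].

### API

Orientations are given as a 3x3 rotation matrix whose columns are the frame's x, y, z axes.
In Python, from rig import robot gives the robot as it stands. Calls block until the motion is done:
- robot.move_ptp(position, orientation): joint-space move of the TCP to a pose.
- robot.move_linear(position, velocity=0.15, frame=None, threshold=None): straight line of the TCP; frame=None keeps the orientation; velocity is the mean speed in m/s. With threshold (N) it stops when the force on the tool has changed by that much, and returns True; else False.
- robot.goto_joints(angles): joint-space move.
- robot.gripper_to(opening): finger opening in m; the grip force is fixed at half the most; returns when the fingers have stopped.
- robot.pause(seconds).
- robot.ik(position, orientation): joint angles nearest the present ones, or None.
- robot.get_state(): the state.
- robot.grab_frame(name): name is "scene" or "side" or "wrist"; returns the picture (384x512x3 uint8, red, green, blue); there is no depth.
- robot.camera_info(name): a dict with "fx", "fy", "cx", "cy" (pixels), "rvec" (rotation vector, rad) and "tvec" (3), from world to camera coordinates, as OpenCV has them. Camera axes: x right, y down, z forward; pixel columns grow to the right and rows downward; lengths in m; the calibration is good to about 2 mm. A picture is of the moment at which its call begins: read the wrist's pose just before it. camera_info takes no time and is no camera call; for the wrist camera it gives the pose at the moment of the call.
A pose or a line that the arm cannot do raises robot.PlanningError and nothing moves.
- robot.sign_off(): hands the job in, once; it reports no verdict.
The state is a dict: "time": time; "qpos": joint angles; "joint_vel": joint speeds; "effort": joint torques, N m; "ee_pos": TCP position; "tool_rot": TCP orientation; "force": force on the tool from outside, world axes, zero at the start; "moment": the same for the moment, N m; "opening": finger opening in m.
Only numpy, scipy, OpenCV 4.12 (cv2) and the standard library are available. Lean on these libraries where they do the work, as an engineer would, in place of code of your own. Each camera call takes 0.05 s, during which the arm holds its last target. There are 200 camera calls.

### The job

Turn the spoked sample carousel until the red spoke, with its red-capped tube, points at the yellow pointer, and leave it standing there. Do not disturb the two racks, the bottle and the beaker that stand around it.

Things in the scene. Friction and masses are not known exactly. Their poses are not given: they have to be found in the camera images.
- hub (a point): on the carousel's vertical axis, 75 mm above the bench. Carousel: horizontal star wheel, white disc (radius 75, top 90 mm above bench) with six equal straight spokes 60 degrees apart: upright blades 12 mm thick, from 75 to 135 mm from the axis, lower edge 60, upper edge 90 mm above bench. In line with each spoke a captive capped tube stands 47 mm from the axis, top 120 mm above bench
- red_spoke (a point): outer end of the one red spoke, 135 mm from the axis, at mid-height (75 mm above bench). The carousel's red-capped tube is in line with it; the other five spokes are bare metal. It starts at a side or the rear of the wheel, often under the wire guard, 147 to 234 degrees short of the pointer
- pointer (a point): top centre of the fixed yellow pointer block, 16 mm wide, 60 mm above bench, 157 mm from the axis (block from 146 to 168 mm), on the rim of the plinth; a yellow line on the plinth runs from it towards the axis
- carousel (a joint): turn of the carousel in rad, growing counter-clockwise seen from above, end stops at 0 and 5.6; 4.276 when the red spoke points exactly at the pointer. Starts between 0.2 and 1.7, so the pointer can only be reached counter-clockwise. A stiff bearing (0.3 N m, about 3 N at a spoke) holds it wherever it is left; it can be pushed back if it goes too far
- unit: fixed carousel unit; origin on the axis at bench level, x axis towards its rear, z up. Round grey plinth under the wheel, radius 170, 30 mm high: 30 mm free below the spokes. White box 100 mm high at the rear, 162 to 248 mm from the axis. Its place and heading vary; its open window faces broadly towards the robot
- guard (a point): on the rear middle of the fixed open wire guard of steel rods over the rear of the wheel (77 to 158 mm from the axis, top 101 mm above bench, on thin posts). Spokes are free from above only in a 170 degree window, from 130 degrees clockwise of the pointer (seen from above) to 40 degrees counter-clockwise of it: push one spoke after another across the window
- tube_rack: loose green two-tier rack of capped tubes, 240 x 75 x 110 mm tall, 0.7 kg. Bystander; origin at the centre of its underside
- micro_rack: loose flat dark-green microtube rack, 210 x 80 x 46 mm tall with its tubes. Bystander; origin at the centre of its underside
- reagent: loose amber reagent bottle, 60 mm across, 130 mm tall. Bystander; origin at the centre of its underside
- beaker: loose clear beaker, 70 mm across, 90 mm tall. Bystander; origin at the centre of its underside

How it is judged:
At the end, for the whole second after the job is handed in: the red spoke points at the yellow pointer within 0.1 rad (13 mm at the spoke's end) and the carousel is at rest (value of joint carousel between 4.176 and 4.376 rad and velocity of joint carousel between -0.05 and 0.05 rad/s); the robot touches nothing.
It fails at once if a loose bystander is moved by more than 25 mm (distance of any of tube_rack, micro_rack, reagent, beaker from where it was at the start of the episode above 0.025 m).
It also fails if it takes over 72 s, if anything falls off the work surface, if the arm or the gripper's body presses on something with over 40 N, if the wrist force passes 120 N, or if a joint passes its speed limit or range.

## Working session

There is one attempt and no reset: what is moved stays moved. The work goes in short steps, each a Python script; the robot and the scene stay as the last script left them, time stands still between calls to the robot, and variables do not carry over. Pictures are saved under pics/ and viewed, about 8 in all and at most 12, crops included, and the job is handed in when it is done.

```bash
ls; mkdir -p pics; python3 - <<'E'
from rig import robot
import cv2,numpy as np
for n in ("scene","side"):
    im=robot.grab_frame(n); cv2.imwrite(f"pics/{n}0.png",im[:,:,::-1])
    c=robot.camera_info(n);R=cv2.Rodrigues(np.array(c["rvec"]))[0]
    print(n,c["fx"],-R.T@np.array(c["tvec"]).ravel())
s=robot.get_state();print(s["time"],s["ee_pos"],s["tool_rot"])
E
```

```text
pics
scene 355.75444072717823 [ 1.22614582 -0.45646575  0.7565275 ]
side 398.453036931854 [0.11885877 0.70604438 0.67327187]
0.1 [ 0.18511258 -0.59661883  0.22391116] [[ 9.55078926e-01  2.96351328e-01 -3.68962445e-04]
 [ 2.96351553e-01 -9.55078397e-01  1.00633227e-03]
 [-5.41601550e-05 -1.07046934e-03 -9.99999426e-01]]
```

View pics/scene0.png

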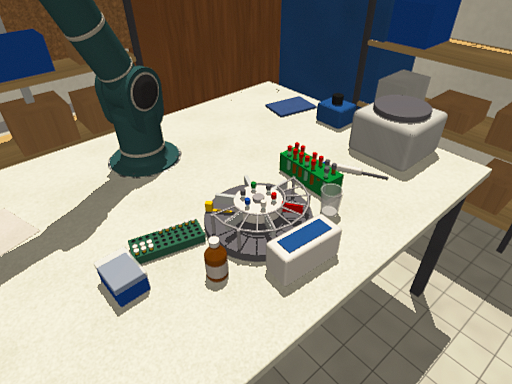

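View pics/side0.png

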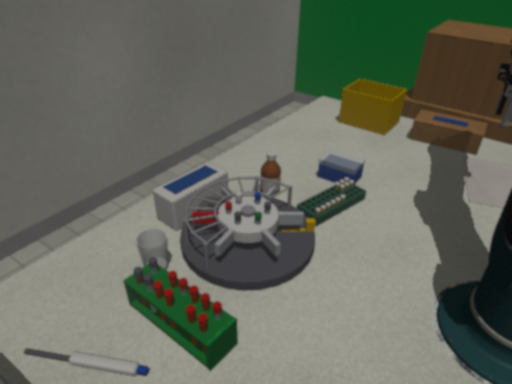

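Scene: disc about (259,199), pointer (209,205), red spoke (293,208), guard at right and front, racks at (165,240) and (310,170), bottle (215,260), beaker (330,198). Side: disc (249,217), pointer (311,225), red spoke (203,216).

```bash
cat > h.py <<'E'
from rig import robot
import cv2,numpy as np
def cam(n):
    c=robot.camera_info(n);R=cv2.Rodrigues(np.array(c["rvec"],float))[0];t=np.array(c["tvec"],float).ravel()
    return np.array([[c["fx"],0,c["cx"]],[0,c["fy"],c["cy"]],[0,0,1]]),R,t
def onz(C,uv,z):
    K,R,t=C; o=-R.T@t; d=R.T@np.linalg.inv(K)@np.array([uv[0],uv[1],1.]); return o+d*(z-o[2])/d[2]
def tri(Cs,uvs):
    P=[C[0]@np.c_[C[1],C[2]] for C in Cs]
    X=cv2.triangulatePoints(P[0],P[1],np.array(uvs[0],float).reshape(2,1),np.array(uvs[1],float).reshape(2,1)).ravel();return X[:3]/X[3]
def blobs(m,amin=8):
    n,l,s,c=cv2.connectedComponentsWithStats(m.astype(np.uint8)); return sorted([(int(s[i,4]),c[i].round(1).tolist(),s[i,:4].tolist()) for i in range(1,n) if s[i,4]>=amin],reverse=True)
E
python3 - <<'E'
from h import *
box={"scene":(190,170,330,265),"side":(175,170,325,285)}
for n in box:
    im=cv2.imread(f"pics/{n}0.png");a,b,c,d=box[n]
    hsv=cv2.cvtColor(im,cv2.COLOR_BGR2HSV).astype(int);H,S,V=hsv[...,0],hsv[...,1],hsv[...,2]
    w=np.zeros(H.shape,bool);w[b:d,a:c]=1;C=cam(n)
    print(n,"yellow");[print(x,onz(C,x[1],.045).round(3)) for x in blobs(w&(H>18)&(H<32)&(S>150)&(V>90))]
    print("red");[print(x,onz(C,x[1],.085).round(3)) for x in blobs(w&((H<6)|(H>174))&(S>150)&(V>80))]
    sc=cv2.resize(im[b-10:d+10,a-10:c+10],None,fx=4.7,fy=4.7,interpolation=cv2.INTER_CUBIC)
    cv2.imwrite(f"pics/{n}crop.png",sc)
    if n=="scene": s1=sc
print(s1.shape)
E
```

```text
scene yellow
(95, [209.7, 206.3], [205, 201, 15, 11]) [ 0.479 -0.009  0.045]
(17, [227.4, 211.3], [224, 210, 8, 3]) [0.535 0.018 0.045]
red
(119, [294.2, 206.9], [283, 203, 20, 11]) [0.688 0.151 0.085]
(30, [273.2, 195.1], [271, 192, 5, 7]) [0.606 0.143 0.085]
(14, [284.9, 210.4], [282, 209, 8, 3]) [0.681 0.12  0.085]
side yellow
(124, [309.0, 224.5], [299, 218, 17, 13]) [ 0.475 -0.011  0.045]
(17, [289.1, 230.1], [282, 230, 16, 2]) [0.503 0.038 0.045]
red
(67, [205.0, 220.7], [194, 218, 21, 6]) [0.658 0.172 0.085]
(65, [201.2, 213.2], [193, 211, 20, 5]) [0.685 0.156 0.085]
(37, [182.2, 281.7], [179, 279, 7, 6]) [0.561 0.344 0.085]
(23, [228.0, 205.0], [226, 202, 5, 7]) [0.655 0.09  0.085]
(540, 752, 3)
```

View pics/scenecrop.png

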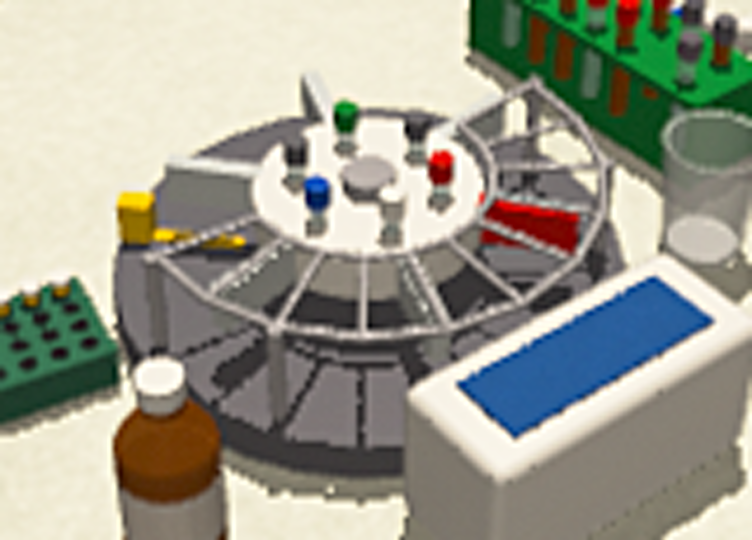

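View pics/sidecrop.png

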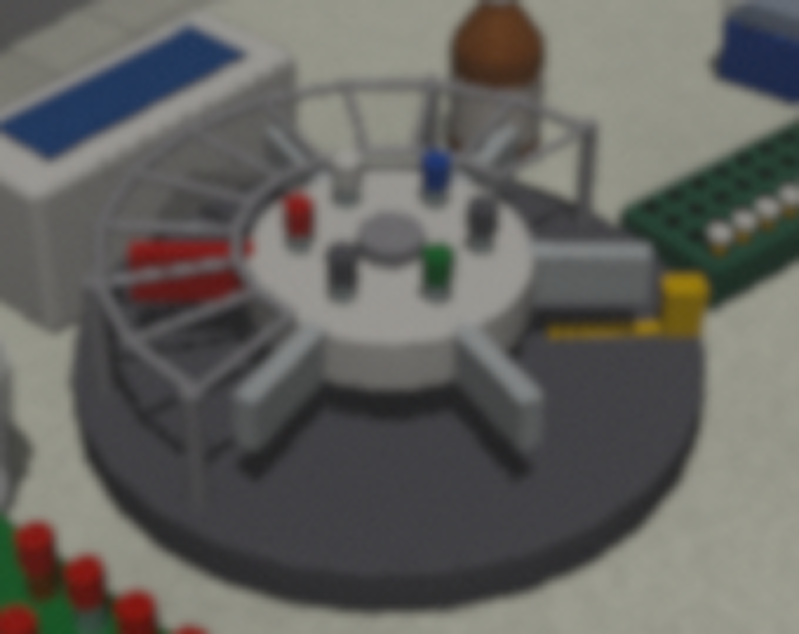

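Crops: knob at scene crop (369,178) / side crop (392,238). The six caps match between the views; red is at (441,165) / (299,212).

```bash
python3 - <<'E'
from h import *
Cs=[cam("scene"),cam("side")]
A=np.array([[441,162],[392,202],[317,188],[295,150],[346,113],[415,126],[369,178]])/4.7+[180,160]
B=np.array([[299,212],[347,167],[436,164],[483,215],[438,262],[343,261],[392,238]])/4.7+[165,160]
X=np.array([tri(Cs,(a,b)) for a,b in zip(A-.4,B-.4)]);print(X.round(4))
h=X[:6].mean(0);d=X[:6]-h
print("hub",h,"r",np.hypot(d[:,0],d[:,1]).round(3),np.degrees(np.arctan2(d[:,1],d[:,0])).round(1))
p=tri(Cs,((209.7,206.3),(309,224.5)));print("ptr",p,np.hypot(*(p-h)[:2]),np.degrees(np.arctan2(*(p-h)[1::-1])))
# pointer top: scene crop top centre (136,200), side (686,278)
r=tri(Cs,((294.2,207.3),(203,217)));print("red",r,np.hypot(*(r-h)[:2]),np.degrees(np.arctan2(*(r-h)[1::-1])))
# bystanders rough
for n,uv,z in [("side",(153,240),.05),("side",(180,310),.1),("side",(335,200),.04),("scene",(165,240),.04),("scene",(215,242),.13),("scene",(331,190),.09)]:
    print(n,uv,onz(cam(n),uv,z).round(3))
E
```

```text
[[0.6291 0.1204 0.1146]
 [0.6367 0.0722 0.1129]
 [0.5986 0.0445 0.1157]
 [0.5555 0.0621 0.1115]
 [0.5487 0.1104 0.1136]
 [0.5877 0.1362 0.112 ]
 [0.5933 0.0905 0.0965]]
hub [0.59270081 0.09097699 0.11338529] r [0.047 0.048 0.047 0.047 0.048 0.046] [  39.   -23.2  -82.8 -142.2  156.1   96.3]
ptr [ 0.47612758 -0.00990918  0.04464995] 0.1541665842232183 -139.12604754295154
red [0.68063188 0.15703968 0.07595241] 0.10998250444745035 36.917566991596864
side (153, 240) [0.737 0.269 0.05 ]
side (180, 310) [0.504 0.405 0.1  ]
side (335, 200) [ 0.476 -0.156  0.04 ]
scene (165, 240) [ 0.513 -0.188  0.04 ]
scene (215, 242) [ 0.69  -0.132  0.13 ]
scene (331, 190) [0.709 0.29  0.09 ]
```

Checks: cap radii 46–48 mm (47 given), cap height 0.113, spoke pitch 60°, pointer radius 154 mm (157 given). All agree. The hub is at (0.593, 0.091), the pointer at −139.1° and red at about 37.2°, so 183.7° is needed counter-clockwise. I'll do it in two strokes: push the 157° spoke to about 258°, then red (at about 138°) to 220.9°.

```bash
cat >> h.py <<'E'
HUB=np.array([.593,.091]);RAD=.112
def P(deg,z): a=np.radians(deg);return np.r_[HUB+RAD*np.array([np.cos(a),np.sin(a)]),z]
def Rt(yaw): c,s=np.cos(yaw),np.sin(yaw);return np.array([[c,s,0],[s,-c,0],[0,0,-1.]])
def arc(a,b,z=.075,v=.08):
    for d in np.linspace(a,b,int(np.ceil(abs(b-a)/9))+1)[1:]:
        if robot.move_linear(P(d,z),velocity=v,threshold=25): print("stop at",d,robot.get_state()["force"]);return False
    return True
E
python3 - <<'E'
from h import *
for y in np.radians([0,17,45,90,135,-45,-90,180]):
    q=[robot.ik(P(d,z),Rt(y)) for d in (110,140,180,215,250) for z in (.075,.2)]
    print(round(np.degrees(y)),[None if k is None else (round(k[0],2),round(k[6],2)) for k in q[::2]],sum(k is None for k in q))
E
```

```text
0 [(np.float64(0.07), np.float64(-2.33)), (np.float64(0.14), np.float64(-2.31)), (np.float64(0.27), np.float64(-2.17)), (np.float64(0.34), np.float64(-1.99)), (np.float64(0.29), np.float64(-1.83))] 0
17 [(np.float64(0.12), np.float64(-2.07)), (np.float64(0.19), np.float64(-2.05)), (np.float64(0.35), np.float64(-1.93)), (np.float64(0.36), np.float64(-1.71)), (np.float64(0.32), np.float64(-1.56))] 0
45 [(np.float64(0.24), np.float64(-1.69)), (np.float64(0.34), np.float64(-1.69)), (np.float64(0.46), np.float64(-1.53)), (np.float64(0.4), np.float64(-1.25)), (np.float64(0.36), np.float64(-1.1))] 0
90 [(np.float64(0.31), np.float64(-0.97)), (np.float64(0.39), np.float64(-0.96)), (np.float64(0.48), np.float64(-0.77)), (np.float64(0.43), np.float64(-0.49)), (np.float64(0.46), np.float64(-0.39))] 0
135 [(np.float64(0.33), np.float64(-0.21)), (np.float64(0.42), np.float64(-0.21)), (np.float64(0.52), np.float64(-0.02)), (np.float64(0.48), np.float64(0.25)), (np.float64(0.52), np.float64(0.34))] 0
-45 [(np.float64(-0.92), np.float64(-2.29)), (np.float64(-0.93), np.float64(-2.28)), (np.float64(-0.84), np.float64(-2.17)), (np.float64(0.17), np.float64(-2.66)), (np.float64(0.16), np.float64(-2.52))] 0
-90 [(np.float64(0.37), np.float64(2.1)), (np.float64(0.45), np.float64(2.12)), (np.float64(0.61), np.float64(2.24)), (np.float64(0.73), np.float64(2.38)), (np.float64(-0.81), np.float64(-2.45))] 0
180 [(np.float64(0.36), np.float64(0.54)), (np.float64(0.44), np.float64(0.55)), (np.float64(0.58), np.float64(0.7)), (np.float64(0.6), np.float64(0.94)), (np.float64(0.53), np.float64(1.12))] 0
```

```bash
python3 - <<'E'
from h import *
robot.gripper_to(0)
p=robot.get_state()["ee_pos"]
robot.move_ptp(P(137,.22),Rt(np.radians(135)))
robot.move_linear(P(137,.13),velocity=.15)
print(robot.move_linear(P(137,.075),velocity=.06,threshold=15))
s=robot.get_state();print(s["time"],s["force"].round(1),s["ee_pos"],s["opening"])
print(arc(137,246))
s=robot.get_state();print(s["time"],s["force"].round(1))
robot.move_linear(P(242,.075),velocity=.05);robot.move_linear(P(242,.24),velocity=.2)
robot.move_ptp(P(122,.24),Rt(np.radians(135)))
print(robot.get_state()["time"])
for n in ("scene","side"):
    im=robot.grab_frame(n);cv2.imwrite(f"pics/{n}1.png",im[:,:,::-1])
a=cv2.imread("pics/scene1.png")[150:270,180:340];b=cv2.imread("pics/side1.png")[160:280,170:330]
cv2.imwrite("pics/both1.png",cv2.resize(np.hstack([a,b]),None,fx=2.5,fy=2.5,interpolation=cv2.INTER_CUBIC))
E
```

```text
False
6.25 [-0.6  0.1 -0. ] [0.51125121 0.16750041 0.07529979] 0.0007674297377818261
True
10.9083 [ 0.1 -0.5 -0. ]
12.9917
```

View pics/both1.png

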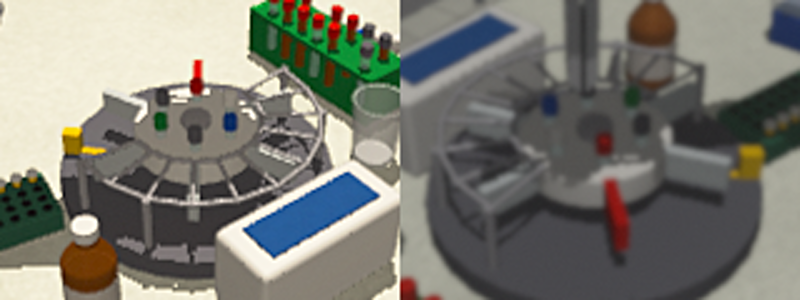

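The red spoke is out of the guard: in the side view at about (256,246), its cap at (252,217). I'll measure its angle and push it.

```bash
cat >> h.py <<'E'
def red(tag):
    out=[]
    for n,(a,b,c,d) in {"scene":(190,165,330,265),"side":(215,200,325,285)}.items():
        im=robot.grab_frame(n)[:,:,::-1].copy();cv2.imwrite(f"pics/{n}{tag}.png",im)
        hsv=cv2.cvtColor(im,cv2.COLOR_BGR2HSV).astype(int);H,S,V=hsv[...,0],hsv[...,1],hsv[...,2]
        w=np.zeros(H.shape,bool);w[b:d,a:c]=1
        for x in blobs(w&((H<6)|(H>174))&(S>150)&(V>60),6):
            for z in (.08,.113):
                q=onz(cam(n),x[1],z)[:2]-HUB;print(n,x,z,"r",np.hypot(*q).round(3),"deg",np.degrees(np.arctan2(q[1],q[0])).round(1)%360)
E
python3 - <<'E'
from h import *
red(2)
E
```

```text
scene (51, [258.5, 180.9], [256, 174, 5, 14]) 0.08 r 0.107 deg 137.4
scene (51, [258.5, 180.9], [256, 174, 5, 14]) 0.113 r 0.061 deg 136.3
side (157, [256.4, 246.2], [252, 233, 9, 27]) 0.08 r 0.113 deg 137.8
side (157, [256.4, 246.2], [252, 233, 9, 27]) 0.113 r 0.149 deg 134.8
side (33, [251.4, 216.8], [249, 214, 6, 7]) 0.08 r 0.01 deg 196.2
side (33, [251.4, 216.8], [249, 214, 6, 7]) 0.113 r 0.048 deg 138.7
```

```bash
python3 - <<'E'
from h import *
robot.move_linear(P(118,.22),velocity=.15)
robot.move_linear(P(118,.13),velocity=.15)
print(robot.move_linear(P(118,.075),velocity=.06,threshold=15),robot.get_state()["force"].round(1))
print(arc(118,190),arc(190,206,v=.03))
s=robot.get_state();print(s["time"],s["force"].round(1))
robot.move_linear(P(202,.075),velocity=.05)
red(3)
a=cv2.imread("pics/scene3.png")[150:270,180:340];b=cv2.imread("pics/side3.png")[160:280,170:330]
cv2.imwrite("pics/both3.png",cv2.resize(np.hstack([a,b]),None,fx=2.5,fy=2.5,interpolation=cv2.INTER_CUBIC))
E
```

```text
False [ 0.5  0.1 -0.1]
True True
19.5833 [ 0.2 -0.3  0.4]
scene (163, [224.4, 197.8], [216, 193, 19, 11]) 0.08 r 0.104 deg 218.5
scene (163, [224.4, 197.8], [216, 193, 19, 11]) 0.113 r 0.1 deg 242.3
scene (28, [242.7, 191.1], [241, 188, 5, 7]) 0.08 r 0.07 deg 180.8
scene (28, [242.7, 191.1], [241, 188, 5, 7]) 0.113 r 0.045 deg 217.4
side (72, [282.8, 217.9], [280, 213, 7, 11]) 0.08 r 0.087 deg 211.9
side (72, [282.8, 217.9], [280, 213, 7, 11]) 0.113 r 0.096 deg 185.4
side (23, [301.4, 218.7], [300, 213, 3, 12]) 0.08 r 0.132 deg 212.4
side (23, [301.4, 218.7], [300, 213, 3, 12]) 0.113 r 0.136 deg 193.9
side (18, [268.4, 205.9], [267, 203, 4, 7]) 0.08 r 0.067 deg 255.5
side (18, [268.4, 205.9], [267, 203, 4, 7]) 0.113 r 0.05 deg 213.0
```

View pics/both3.png

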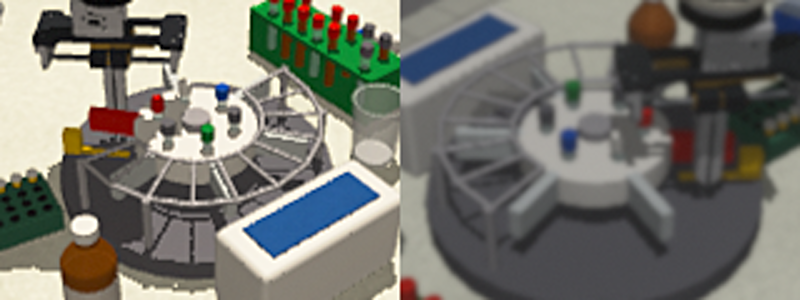

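The finger hides part of the red blade at side (291,218). I'll lift clear and take a clean measurement of the red spoke against the pointer.

```bash
python3 - <<'E'
from h import *
robot.move_linear(P(202,.22),velocity=.2)
robot.move_linear([.48,.33,.25],velocity=.25)
red(4)
print(robot.get_state()["time"])
a=cv2.imread("pics/scene4.png")[150:270,180:340];b=cv2.imread("pics/side4.png")[160:280,170:330]
cv2.imwrite("pics/both4.png",cv2.resize(np.hstack([a,b]),None,fx=2.5,fy=2.5,interpolation=cv2.INTER_CUBIC))
E
```

```text
scene (170, [224.5, 198.0], [216, 193, 20, 12]) 0.08 r 0.103 deg 219.0
scene (170, [224.5, 198.0], [216, 193, 20, 12]) 0.113 r 0.099 deg 242.9
scene (29, [242.6, 191.0], [241, 188, 5, 7]) 0.08 r 0.071 deg 180.7
scene (29, [242.6, 191.0], [241, 188, 5, 7]) 0.113 r 0.046 deg 216.9
side (256, [291.0, 218.1], [279, 213, 24, 12]) 0.08 r 0.107 deg 212.5
side (256, [291.0, 218.1], [279, 213, 24, 12]) 0.113 r 0.113 deg 190.2
side (19, [267.6, 206.1], [266, 204, 4, 5]) 0.08 r 0.065 deg 256.0
side (19, [267.6, 206.1], [266, 204, 4, 5]) 0.113 r 0.049 deg 211.8
22.25
```

View pics/both4.png

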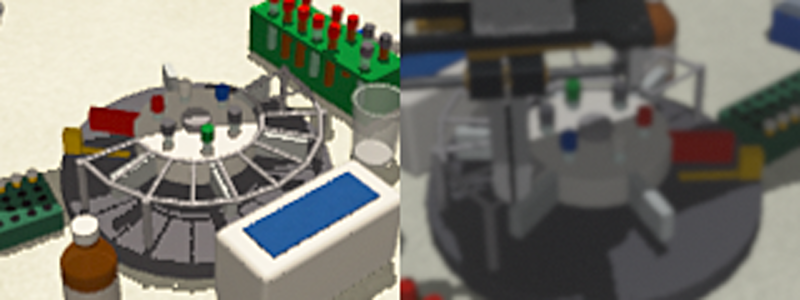

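```bash
python3 - <<'E'
from h import *
Cs=[cam("scene"),cam("side")]
for a,b in [((224.5,198),(291,218.1)),((242.6,191),(267.6,206.1))]:
    X=tri(Cs,(a,b));q=X[:2]-HUB;print(X.round(4),np.hypot(*q),np.degrees(np.arctan2(q[1],q[0]))%360)
E
```

```text
[0.5066 0.029  0.0752] 0.10633499869913969 215.67042168946583
[0.5535 0.0643 0.1113] 0.047673506877022515 214.08866882911397
```

The blade triangulates to 215.7° (z 0.075, r 0.106, as they should be), 5.2° short. The tool stopped at 206°, so the contact offset is 9.7°, and pushing to 211.2° should bring it onto the pointer.

```bash
python3 - <<'E'
from h import *
for n,uv in (("scene",(227.4,211.3)),("side",(289.1,230.1))):
    q=onz(cam(n),uv,.031)[:2]-HUB;print("line",np.hypot(*q).round(3),np.degrees(np.arctan2(q[1],q[0]))%360)
robot.move_linear(P(196,.22),velocity=.25)
robot.move_linear(P(196,.13),velocity=.15)
print(robot.move_linear(P(196,.075),velocity=.06,threshold=15))
print(arc(196,211.2,v=.03))
robot.move_linear(P(204,.075),velocity=.05)
robot.move_linear(P(202,.22),velocity=.2)
robot.move_linear([.45,.30,.28],velocity=.25)
red(5)
a=cv2.imread("pics/scene5.png")[150:270,180:340];b=cv2.imread("pics/side5.png")[160:280,170:330]
cv2.imwrite("pics/both5.png",cv2.resize(np.hstack([a,b]),None,fx=2.5,fy=2.5,interpolation=cv2.INTER_CUBIC))
s=robot.get_state();print(s["time"],s["force"].round(1),s["ee_pos"])
E
```

```text
line 0.096 221.5632679089209
line 0.106 219.85281759334254
False
True
scene (182, [223.8, 199.8], [215, 195, 20, 11]) 0.08 r 0.104 deg 224.0
scene (182, [223.8, 199.8], [215, 195, 20, 11]) 0.113 r 0.103 deg 247.2
scene (32, [242.1, 192.1], [240, 189, 5, 7]) 0.08 r 0.068 deg 184.7
scene (32, [242.1, 192.1], [240, 189, 5, 7]) 0.113 r 0.046 deg 223.8
side (237, [290.7, 216.3], [279, 211, 24, 12]) 0.08 r 0.106 deg 216.4
side (237, [290.7, 216.3], [279, 211, 24, 12]) 0.113 r 0.11 deg 193.3
side (18, [267.1, 205.2], [266, 202, 3, 7]) 0.08 r 0.067 deg 259.2
side (18, [267.1, 205.2], [266, 202, 3, 7]) 0.113 r 0.047 deg 216.1
29.1833 [0.2 0.4 0.3] [0.45038003 0.29884675 0.27966724]
```

View pics/both5.png

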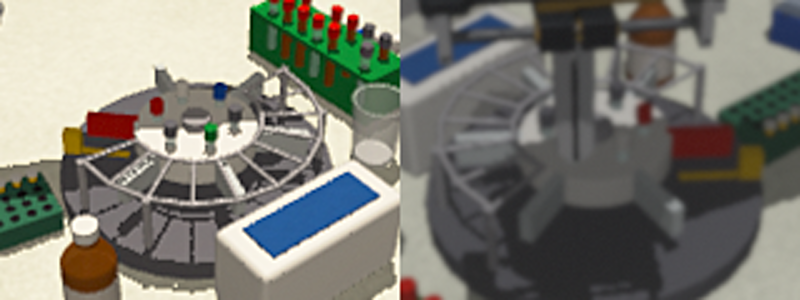

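The two views average 220.2° for the blade and about 220° for the cap. The pointer block is at 220.9° and the yellow line at about 220.7°, so the error is about 1° (tolerance 5.7°). The bystanders look unmoved and the arm is clear.

```bash
python3 - <<'E'
from h import *
print(robot.sign_off())
E
```

```text
the job is handed in; nothing more can be done
None
```

The red spoke now points at the yellow pointer to within about 1° (0.02 rad, tolerance 0.1 rad), and the job was handed in at about 29 s. `sign_off` gives no verdict.

I pushed with closed fingers, in three strokes:
1. I pushed a bare spoke about 100° across the window, which brought the red spoke out of the guard.
2. I pushed the red spoke itself to 215.7°.
3. A last push of about 5° brought it onto the pointer.

**Alignment:** Averaged over both cameras, the red blade is at about 220.2° and the red cap at about 220°. The pointer block measures 220.9° and the yellow line about 220.7°. Single-view readings differ by about ±4° because they depend on the assumed height. Averaging cancels most of this, and I did not run a separate triangulation on the last pictures.

**Clearance and bystanders:** The arm stood clear with less than 0.5 N on the tool. No contact stop triggered during any push or descent. The bystanders visible in the pictures look unmoved, but I judged this by eye and did not measure it.

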